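Load the milling jar and start the roller mill

TASK

Push the milling jar up the loading ramp with the fingers, without letting it roll back or run free, until it drops into its seat between the two rubber rollers at the stop. Then press the mill's start button fully down with a fingertip and let it go. The jar is only pushed, never gripped, lifted or carried, and the glassware and tools around the mill stay where they are.

Things in the scene. Friction and masses are not known exactly. Their poses are not given: they have to be found in the camera images.
- mill: Low white bench roller mill with aluminium loading ramp, bolted down. Origin on the bench under the jar's seat; x points up the ramp, y across it, z up. Landing and ramp are 150 mm wide. Low cheeks beside the ramp stand 12 mm above it, 138 apart; at the rollers they are 36 high, 132 apart. A control box (x 52 to 148 mm, 170 wide, 90 high) stands behind the seat. All is clear above.
- ramp_foot (a point): Middle of the line where the level landing plate (5 mm high, mill x -320 to -210 mm) meets the foot of the ramp; 5 mm above the bench.
- ramp_top (a point): Middle of the ramp's upper edge, at mill x -30 mm, 30 mm above the bench. The ramp rises evenly to here from its foot: 25 mm over 180 mm, 8 degrees.
- seat (a point): Where the jar's centre lies when seated: mill x 0, 70 mm above the bench, in the dip between two black rubber rollers (24 mm in diameter, 132 long, across the mill at x -24 and +24 mm, tops 30 mm high, not turning now). Past the first roller's top the jar drops in by 5 mm and stays. The rubber stop's face is at x 46.5 mm, just clear of a seated jar.
- jar: Milling jar: smooth white closed cylinder with steel end rings, 90 mm in diameter, 110 long, 0.5 to 0.9 kg, polished (friction about 0.35). It lies across the landing, nearly square to the ramp, and rolls freely back down the ramp. Origin at its centre (50 mm above the bench at the start, about 75 over the first roller); y is the cylinder's axis, x and z turn as it rolls.
- start_button (a joint): Travel of the start button in m: 0 up, 0.006 fully down. It springs back up; fully down takes 5 N.
- start_button_top (a point): Centre of the start button's face, 108 mm above the bench: a round black push button, 28 mm in diameter, 6 mm proud of a wider grey collar (44 mm) on top of the control box, at mill y +42 mm. Pressed straight down. The round black dial, 38 mm wide and 16 high, at mill y -42 mm is the speed dial, not used.
- bottle_a: Bystander: amber reagent bottle with blue cap, 66 mm in diameter, 130 mm high, behind the control box. Origin at the centre of its underside.
- bottle_b: Bystander: amber reagent bottle with white cap, 66 mm in diameter, 130 mm high, behind the control box. Origin at the centre of its underside.
- flask: Bystander: conical glass flask, 80 mm in diameter at the foot, 90 mm high, beside the ramp. Origin at the centre of its underside.
- sleeve: Bystander: upright steel sleeve, 40 mm in diameter, 45 mm high, beside the rollers. Origin at the centre of its underside.
- beaker: Bystander: glass beaker, 60 mm in diameter, 70 mm high, beside the control box. Origin at the centre of its underside.
- mortar: Bystander: white mortar bowl, 90 mm in diameter, 50 mm high, beside the ramp. Origin at the centre of its underside.
- spatula: Bystander: steel spoon-shaped spatula lying on the bench beside the landing, 150 mm long. Origin under its middle.
Things that resemble listed ones, but are neither listed nor needed, are in the scene too. Leave any turquoise look-alike of the jar alone.

How it is judged:
By the outcome, as a careful person would: the job done as asked, in the order asked, and still so for the second after the job is handed in, with the robot touching nothing.
It also fails if it takes over 46 s, if anything falls off the work surface, if the arm or the gripper's body presses on something with over 40 N, if the wrist force passes 120 N, or if a joint passes its speed limit or range.

ROBOT

A 6-joint arm with a two-finger parallel gripper is mounted at the origin on the work surface. World frame = base frame: x ahead of the robot, y to its left, z up, the work surface at z = 0. Lengths are in mm, angles in degrees, forces in N, time in s.
With the tool pointing down it reaches from about 400 to 925 mm from the base axis. Payload 12.5 kg.
Tool frame: the origin (TCP) lies midway between the tips of the shut fingers; the grasp point (between the pads) lies manip.tcp_to_grasp behind it (manip.tcp_to_grasp is the distance from the TCP to the grasp point, in mm); z points along the fingers, x is the direction in which the jaws open and shut, and the axes are right-handed (so a half turn about z gives the same grasp; the last joint's range is limited). The gripper opens to 95 mm and grips with 3 to 60 N. Pads are 20 mm wide; open, the fingers measure 119 mm over their backs; the gripper's body (75 mm by 180 mm) begins 59 mm behind the grasp point.
Start: joints at [57.892, 28.126, 89.318, -0, 62.55, -6.05], TCP at [274.54, 561.496, 182.561] pointing down, gripper open.
Joint ranges: [-177.58, 177.58], [-47.91, 125.51], [2.72, 160], [-65.01, 245.01], [3.68, 167.84], [-153.87, 153.87]. Speed limits (degrees/s): [127.2, 127.2, 159.86, 180, 180, 180].

INTERFACE

Orientations are given as a 3x3 rotation matrix whose columns are the frame's x, y, z axes.
In Python, from cell import manip gives the robot as it stands. The module is installed in compiled form; this text tells all that it offers.
- The arm moves only by the shell command python3 -m inch 'ROWS'. ROWS is text: rows parted by semicolons, each of 5 numbers parted by spaces: the shift along the tool's x, y, z in mm, then the turn about the tool's z in degrees, then the opening, from -1 (shut) to 1 (fully open). In form: dx dy dz spin claw; .... A call has exactly 5 rows; each row shifts and turns the commanded pose from where the row before left it, along the tool's axes as they then stand; what a row does not reach is not made up. A row lasts 1/8 s, in which the tool goes at most 62.5 mm and 10.7 degrees, less where a joint would pass 70% of its speed; a pose out of reach is approached as far as the arm can. A call is refused whole if a number of a shift passes 62.5 or a number of a turn 10.7, either way. A call with a gripper value outside its range is refused whole. The fingers move at their own pace and stop on an object; the grip force is fixed at half the most. Time passes only in rows, so rows that do not move let the fingers close, or fill a call up. It gives the time, the measured TCP pose, the force and the opening at its end, in the units of the state.
- manip.get_obs(): the state, without advancing time (a new reading comes with each control period).
- manip.camera(name): name is "scene" or "top"; returns (picture, depth): 480x640x3 uint8, red, green, blue; 480x640 float32, mm along the optical axis (not along the pixel's ray), 0 where there is no reading.
- manip.get_calibration(name): a dict with "K" (3x3 intrinsics, pixels), "R" (3x3) and "t" (3): a world point X has camera coordinates R X + t. Camera axes: x right, y down, z forward; pixel columns grow to the right and rows downward; lengths in mm; the calibration is good to about 2 mm. A picture is of the moment at which its call begins. get_calibration takes no time and is no camera call.
- manip.close_job(): hands the job in, once; it reports no verdict.
Trained networks look in the newest picture that a camera, given by its name, has taken for a name from the list of things; names that differ only in an ending like _2 or _b are one class to them, and where a whole thing is asked for, a point or a joint stands for the part that bears it (a point fixed in the world has none). Each returns a list of dicts, best first, with "confidence" (0 to 1); they miss things now and then, are a little off and sometimes report something else, mostly with a low value. They report only what shows in the picture. A call takes as long as a camera call. They do not tell look-alikes from the thing itself.
- manip.search_frame(camera, query): "pixel" ([row, column] in pixels, amid what is visible of it).
- manip.tip_of(camera, query): "pixel" ([row, column] in pixels: a listed point, or the origin of a listed thing).
The state is a dict: "clock": time; "joints": joint angles; "qvel": joint speeds; "joint_efforts": joint torques, N m; "tool_pos": TCP position; "ee_rot": TCP orientation; "contact_force": force on the tool from outside, world axes, zero at the start; "moment": the same for the moment, N m; "opening": finger opening in mm.
Only numpy, scipy, OpenCV 4.12 (cv2) and the standard library are available. Lean on these libraries where they do the work, as an engineer would, in place of code of your own. Each camera call takes 0.05 s, during which the arm holds its last target. There are 200 camera calls.

## Working session

There is one attempt and no reset: what is moved stays moved. The work goes in short steps, Python scripts to look and compute and a shell command to move; the robot and the scene stay as the last step left them, time stands still between calls to the robot, and variables do not carry over. Pictures are saved under pics/ and viewed, about 8 in all and at most 12, crops included, and the job is handed in when it is done.

```bash
mkdir -p pics
cat > h.py <<'E'
import numpy as np, cv2
from cell import manip
def snap(n,f=None):
    im,d=manip.camera(n)
    if f: cv2.imwrite('pics/'+f,im[:,:,::-1])
    return im,d
def world(n,px,d=None,z=None):
    c=manip.get_calibration(n);K,R,t=[np.array(c[k]) for k in('K','R','t')]
    r=np.linalg.inv(K)@[px[1],px[0],1.]
    o=-R.T@t; w=R.T@r
    return o+w*(d if z is None else (z-o[2])/w[2])
E
python3 - <<'E'
from h import *
np.set_printoptions(precision=1,suppress=True)
for n in('top','scene'):
    im,d=snap(n,n+'0.png')
    for q,z in(('ramp_foot',5),('ramp_top',30),('seat',70),('jar',50),('start_button_top',108)):
        for r in manip.tip_of(n,q)[:3]: print(n,q,r['pixel'],round(r['confidence'],2),world(n,r['pixel'],z=z))
o=manip.get_obs();print(o['clock'],o['ee_rot'],o['tool_pos'],o['opening'],manip.tcp_to_grasp)
E
```

```text
top ramp_foot [232.0, 383.1] 0.89 [ 545.2 -146.7    5. ]
top ramp_top [221.7, 309.9] 0.64 [563.1  27.9  30. ]
top seat [216.8, 292.3] 0.68 [569.2  66.7  70. ]
top jar [234.4, 401.6] 0.97 [ 537.  -182.9   50. ]
top jar [338.4, 457.2] 0.86 [ 306.7 -309.3   50. ]
top jar [261.9, 498.2] 0.68 [ 479.9 -402.    50. ]
top start_button_top [228.2, 244.6] 0.49 [537.6 166.6 108. ]
scene ramp_foot [301.3, 253.9] 0.94 [ 541.1 -142.     5. ]
scene ramp_top [276.6, 338.3] 0.89 [564.4  36.   30. ]
scene seat [257.2, 348.2] 0.91 [557.8  60.6  70. ]
scene jar [290.1, 221.8] 0.77 [ 531.  -199.2   50. ]
scene jar [299.1, 119.4] 0.67 [ 479.  -387.9   50. ]
scene jar [238.0, 158.9] 0.67 [ 310.6 -297.6   50. ]
scene start_button_top [221.3, 389.1] 0.69 [524.9 170.2 108. ]
0.6 [[ 0.4  0.9  0. ]
 [ 0.9 -0.4  0. ]
 [ 0.  -0.  -1. ]] [274.5 561.5 182.6] 95.25023145028625 18.8
```

View pics/top0.png

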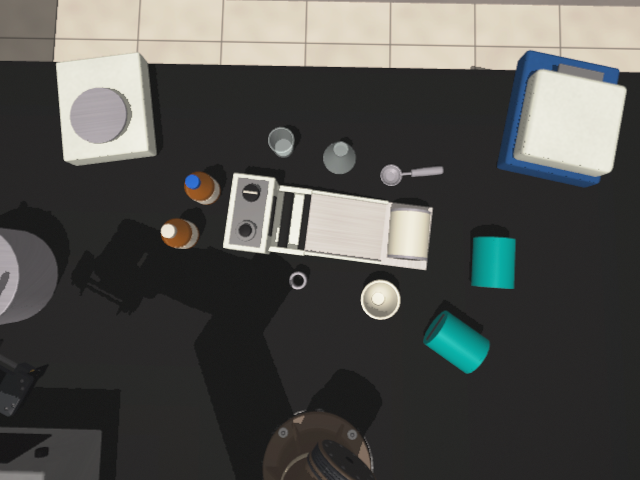

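View pics/scene0.png

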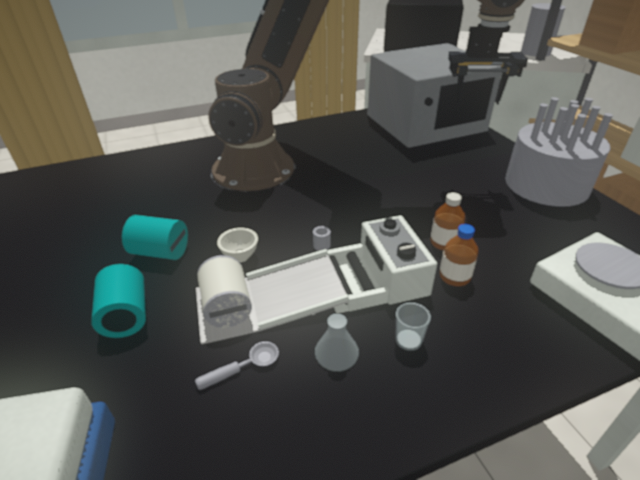

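```bash
cat > loc.py <<'E'
from h import *
np.set_printoptions(precision=1,suppress=True)
M=np.array([[-210,0],[-30,0],[0,0],[100,42]])
W=[]
Z={'ramp_foot':5,'ramp_top':30,'seat':70,'start_button_top':108}
P={k:[] for k in Z};J=[]
for n in('top','scene'):
  for _ in range(3):
    snap(n)
    for q in Z:
        r=manip.tip_of(n,q)
        if r: P[q].append(world(n,r[0]['pixel'],z=Z[q])[:2])
for q in Z: print(q,np.array(P[q]).tolist() and np.median(P[q],0))
W=np.array([np.median(P[q],0) for q in Z])
a=M-M.mean(0);b=W-W.mean(0)
H=(a[:,0]*b[:,1]-a[:,1]*b[:,0]).sum();D=(a*b).sum();th=np.arctan2(H,D)
R=np.array([[np.cos(th),-np.sin(th)],[np.sin(th),np.cos(th)]]);o=W.mean(0)-R@M.mean(0)
print('kp fit',o,np.degrees(th),'res',W-(M@R.T+o))
# depth cloud from top
im,d=snap('top')
c=manip.get_calibration('top');K,Rc,t=[np.array(c[k]) for k in('K','R','t')]
v,u=np.mgrid[:480,:640]
X=((np.stack([(u-K[0,2])/K[0,0],(v-K[1,2])/K[1,1],u*0+1],-1)*d[...,None])-t)@Rc
m=(X[...,:2]-o)@R
ok=d>0
def rect(name,s):
    p=X[s][:,:2].astype(np.float32);r=cv2.minAreaRect(p)
    print(name,s.sum(),np.array(r[0]),np.array(r[1]),r[2],'mill',(np.array(r[0])-o)@R,'z',np.median(X[s][:,2]))
near=ok&(abs(m[...,1])<110)
rect('box',near&(m[...,0]>30)&(m[...,0]<170)&(abs(X[...,2]-90)<6))
rect('jar',near&(m[...,0]<-170)&(m[...,0]>-340)&(X[...,2]>65)&(X[...,2]<105))
rect('btn',near&(m[...,0]>70)&(m[...,0]<130)&(m[...,1]>10)&(m[...,1]<75)&(X[...,2]>103))
s=near&(m[...,0]<-50)&(m[...,0]>-180)&(abs(m[...,1])<60)
print('ramp z err',np.median(X[s][:,2]-(5+(m[s][:,0]+210)*25/180)))
E
python3 loc.py
```

```text
ramp_foot [ 541.6 -144.1]
ramp_top [559.4  37.1]
seat [565.5  62.6]
start_button_top [530.6 168. ]
kp fit [563.2  64.6] 84.18612824898987 res [[-0.4  0.1]
 [-0.8  2.3]
 [ 2.2 -2.1]
 [-1.  -0.3]]
box 2728 [574.5 159.8] [101.6 170. ] 84.3529052734375 mill [95.8 -1.6] z 90.50174716253204
jar 1889 [ 536.4 -196.6] [ 85.5 111. ] 86.588134765625 mill [-262.6    0.3] z 89.67225758139297
btn 180 [532.9 167.2] [36.8 39.8] 46.95336151123047 mill [99.  40.6] z 110.35186511157507
ramp z err 0.1196905007928466
```

```bash
python3 -m inch '-21 56 -6 0 0.25; -21 56 -6 0 0.25; -21 56 -6 0 0.25; -21 56 0 0 0.25; -21 56 0 0 0.25' && python3 -m inch '0 0 0 10 0.25;0 0 0 10 0.25;0 0 0 10 0.25;0 0 0 10 0.25;0 0 0 10 0.25'
cat > st.py <<'E'
from cell import manip
import numpy as np
np.set_printoptions(precision=1,suppress=True)
th=np.radians(84.3);R=np.array([[np.cos(th),-np.sin(th)],[np.sin(th),np.cos(th)]]);o=np.array([563.5,64.6])
s=manip.get_obs();p=np.array(s['tool_pos']);E=np.array(s['ee_rot'])
print(s['clock'],'tcp',p,'mill',(p[:2]-o)@R,'toolx ang',np.degrees(np.arctan2(E[1,0],E[0,0])),'F',np.array(s['contact_force']),'op',s['opening'],'q',np.array(s['joints']))
for n,g in(('start',(-340,0)),('btn',(100,42))):
    w=R@g+o; print(n,w,'tool delta',E[:2,:2].T@(w-p[:2]))
E
python3 st.py
```

```text
clock: 2.78
tool_pos: [481.2, 342.6, 200.9]
ee_rot: [[0.439, 0.898, 0.001], [0.898, -0.439, 0.0], [0.001, 0.0, -1.0]]
contact_force: [0.1, -0.3, 0.8]
opening: 59.9
clock: 3.4
tool_pos: [480.0, 344.2, 200.6]
ee_rot: [[0.972, 0.235, 0.0], [0.235, -0.972, 0.0], [0.0, -0.0, -1.0]]
contact_force: [-0.3, 1.0, -0.5]
opening: 59.2
3.4 tcp [480.  344.2 200.6] mill [269.9 110.9] toolx ang 13.612543870559835 F [-0.3  1.  -0.5] op 59.21328829678563 q [29.2 24.3 93.   0.  62.7 15.6]
start [ 529.7 -273.7] tool delta [-97.  612.2]
btn [531.6 168.3] tool delta [  8.8 183.1]
```

```bash
python3 -m inch '0 0 0 9.65 0.25; 0 0 0 9.65 0.25; 11 60 0 0 0.25; 11 60 0 0 0.25; 11 60 0 0 0.25' && python3 -m inch '11 60 0 0 0.25; 11 60 0 0 0.25; 11 60 0 0 0.25; 11 60 0 0 0.25; 11 60 0 0 0.25' && python3 -m inch '11 60 0 0 0.25; 11 60 0 0 0.25; 0 0 0 0 0.25; 0 0 0 0 0.25; 0 0 0 0 0.25'; python3 st.py
```

```text
clock: 4.03
tool_pos: [495.9, 160.3, 200.7]
ee_rot: [[0.996, -0.093, 0.0], [-0.093, -0.996, 0.0], [0.0, -0.0, -1.0]]
contact_force: [0.1, 0.2, -0.0]
opening: 59.7
clock: 4.65
tool_pos: [522.7, -144.0, 200.8]
ee_rot: [[0.996, -0.094, 0.001], [-0.094, -0.996, -0.0], [0.001, -0.0, -1.0]]
contact_force: [0.3, 0.3, -0.3]
opening: 59.5
clock: 5.28
tool_pos: [533.5, -262.2, 200.7]
ee_rot: [[0.996, -0.092, 0.0], [-0.092, -0.996, 0.0], [0.0, -0.0, -1.0]]
contact_force: [-0.0, -0.1, -0.2]
opening: 59.5
5.275 tcp [ 533.5 -262.2  200.7] mill [-328.2   -2.6] toolx ang -5.276486210780781 F [-0.  -0.1 -0.2] op 59.53113599020041 q [-32.5  24.6  92.5   0.   62.9 -27.3]
start [ 529.7 -273.7] tool delta [-2.7 11.8]
btn [531.6 168.3] tool delta [ -41.5 -428.5]
```

```bash
python3 -m inch '-3 12 0 0.4 0.25; 0 0 45 0 0.25; 0 0 45 0 0.25; 0 0 45 0 0.25; 0 0 31 0 0.25' && python3 -m inch '0 -5 0 0 0.25; 0 0 0 0 0.25; 0 0 0 0 0.25; 0 0 0 0 0.25; 0 0 0 0 0.25'; python3 st.py
python3 - <<'E'
from h import *
im,d=snap('scene');cv2.imwrite('pics/s1.png',cv2.resize(im[180:380,140:440,::-1],(750,500)))
E
```

```text
clock: 5.9
tool_pos: [528.9, -274.9, 32.8]
ee_rot: [[0.995, -0.1, -0.001], [-0.1, -0.995, 0.001], [-0.001, -0.001, -1.0]]
contact_force: [0.8, -0.4, 0.0]
opening: 59.3
clock: 6.52
tool_pos: [530.0, -270.3, 35.1]
ee_rot: [[0.995, -0.1, 0.001], [-0.1, -0.995, -0.0], [0.001, 0.0, -1.0]]
contact_force: [0.2, 0.2, -0.1]
opening: 59.6
6.525 tcp [ 530.  -270.3   35.1] mill [-336.6    0.1] toolx ang -5.7602337709528815 F [ 0.2  0.2 -0.1] op 59.59643549167116 q [-33.4  36.  101.5   0.   42.4 -27.6]
start [ 529.7 -273.7] tool delta [0.1 3.4]
btn [531.6 168.3] tool delta [ -42.4 -436.5]
```

View pics/s1.png

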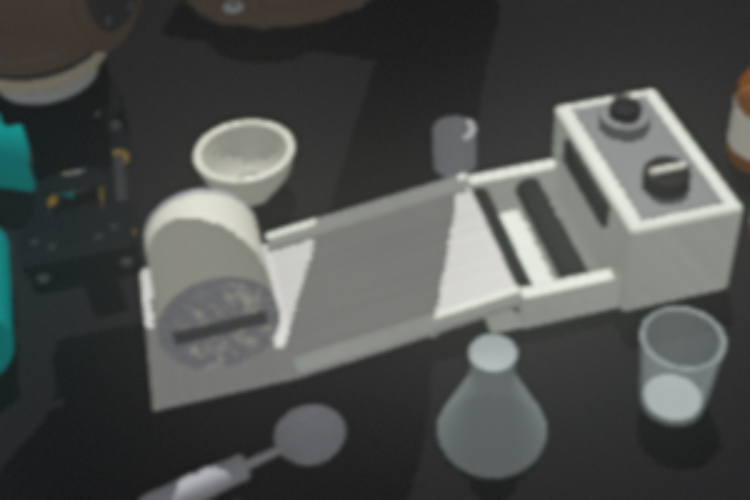

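The jar (crop ~(210,280)) lies on the landing with the gripper behind it (~(85,210)). The button is at (625,108) and nothing else has moved. I'll approach gently.

```bash
python3 -m inch '0 -4 0 0 0.25; 0 -4 0 0 0.25; 0 -3 0 0 0.25; 0 -3 0 0 0.25; 0 -3 0 0 0.25' && python3 -m inch '0 -3 0 0 0.25; 0 -3 0 0 0.25; 0 -3 0 0 0.25; 0 -3 0 0 0.25; 0 -3 0 0 0.25'; python3 st.py
cat > jar.py <<'E'
from h import *
import sys
np.set_printoptions(precision=1,suppress=True)
th=np.radians(84.3);R=np.array([[np.cos(th),-np.sin(th)],[np.sin(th),np.cos(th)]]);o=np.array([563.5,64.6])
for n,z in(('top',float(sys.argv[1])),('scene',float(sys.argv[1]))):
    snap(n)
    for r in manip.tip_of(n,'jar'):
        m=(world(n,r['pixel'],z=z)[:2]-o)@R
        if abs(m[1])<40: print(n,'jar mill',m,r['confidence'])
E
python3 jar.py 50
```

```text
clock: 7.2
tool_pos: [531.6, -253.0, 34.5]
ee_rot: [[0.995, -0.1, 0.0], [-0.1, -0.995, 0.0], [-0.0, -0.0, -1.0]]
contact_force: [-0.2, 0.2, -0.5]
opening: 59.6
clock: 7.82
tool_pos: [533.1, -238.1, 34.5]
ee_rot: [[0.995, -0.1, 0.0], [-0.1, -0.995, 0.0], [0.0, -0.0, -1.0]]
contact_force: [0.3, -0.6, 1.0]
opening: 59.6
7.825 tcp [ 533.1 -238.1   34.5] mill [-304.2    0.2] toolx ang -5.755290680679515 F [ 0.3 -0.6  1. ] op 59.63896039182372 q [-30.6  35.4 103.1   0.   41.5 -24.8]
start [ 529.7 -273.7] tool delta [ 0.2 35.8]
btn [531.6 168.3] tool delta [ -42.2 -404.2]
top jar mill [-237.4    1.8] 0.89
scene jar mill [-249.6    3.8] 0.81
```

```bash
python3 -m inch '0 -4 0 0 0.25; 0 -4 0 0 0.25; 0 -4 0 0 0.25; 0 -4 0 0 0.25; 0 -4 0 0 0.25' && python3 -m inch '0 -4 0 0 0.25; 0 -4 0 0 0.25; 0 -4 0 0 0.25; 0 -4 0 0 0.25; 0 -4 0 0 0.25' && python3 -m inch '0 -5 -0.7 0 0.25; 0 -5 -0.7 0 0.25; 0 -5 -0.7 0 0.25; 0 -5 -0.7 0 0.25; 0 -5 -0.7 0 0.25' ; python3 st.py;python3 jar.py 54
```

```text
clock: 8.65
tool_pos: [535.0, -218.0, 34.5]
ee_rot: [[0.995, -0.1, -0.0], [-0.1, -0.995, 0.0], [-0.0, -0.0, -1.0]]
contact_force: [-0.7, -0.1, 0.5]
opening: 59.5
clock: 9.28
tool_pos: [537.2, -199.2, 35.1]
ee_rot: [[0.995, -0.099, 0.0], [-0.099, -0.995, -0.002], [0.001, 0.002, -1.0]]
contact_force: [-5.7, -11.1, 14.7]
opening: 59.8
clock: 9.9
tool_pos: [539.6, -180.7, 44.7]
ee_rot: [[0.995, -0.096, 0.004], [-0.096, -0.995, -0.011], [0.005, 0.011, -1.0]]
contact_force: [-38.0, -46.2, 84.8]
opening: 59.4
9.9 tcp [ 539.6 -180.7   44.7] mill [-246.5   -0.5] toolx ang -5.527260945026872 F [-38.  -46.2  84.8] op 59.43056629929917 q [-24.9  33.5 105.2  -0.8  40.8 -18.8]
start [ 529.7 -273.7] tool delta [-0.8 93.5]
btn [531.6 168.3] tool delta [ -41.5 -346.6]
top jar mill [-468.1   37.7] 0.93
top jar mill [-194.8   -2.9] 0.9
scene jar mill [-457.6   31.5] 0.76
scene jar mill [-204.4    6.7] 0.7
```

Run:
```python
from h import *
im,d=snap('scene');a=cv2.resize(im[170:350,140:370,::-1],(690,540));cv2.imwrite('pics/s2.png',a)
im,d=snap('top');cv2.imwrite('pics/t2.png',cv2.resize(im[170:320,270:470,::-1],(800,600)))
```

```text
(no output)
```

View pics/s2.png

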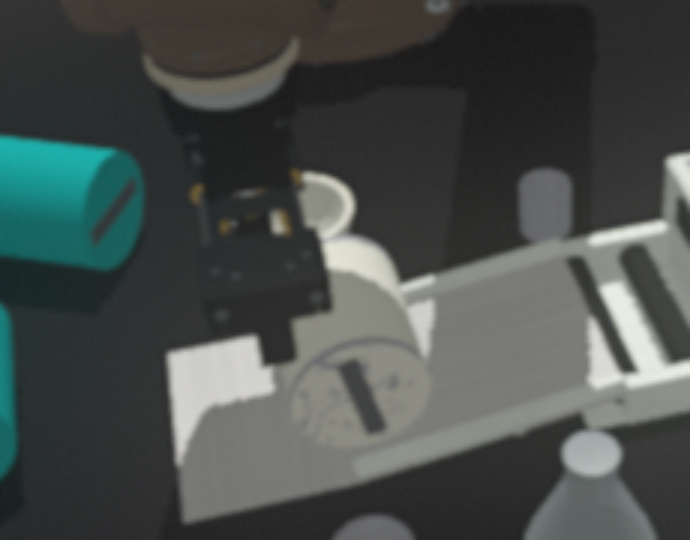

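View pics/t2.png

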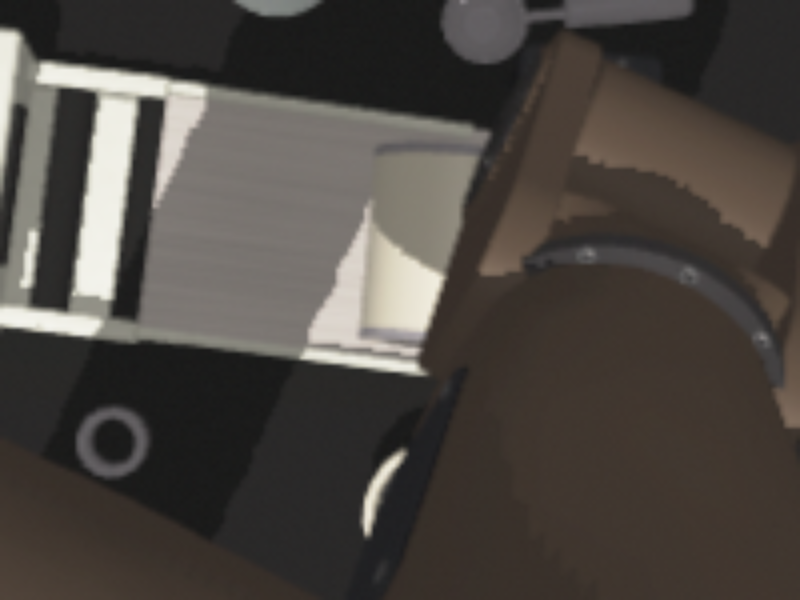

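The finger sits behind the jar (s2 ~(278,340)), but the tool's upper body (~(325,290)) is close to the jar's upper rear. There's an unexpected upward force, so I'll find where it acts from the moment.

Run:
```python
from cell import manip
import numpy as np
np.set_printoptions(precision=1,suppress=True)
s=manip.get_obs();F=np.array(s['contact_force']);M=np.array(s['moment'])*1000;E=np.array(s['ee_rot'])
print(F,M,'F.M/|F|',F@M/np.linalg.norm(F), 'tool F',E.T@F,'tool M',E.T@M)
r=np.cross(F,M)/(F@F);f=F/np.linalg.norm(F)
for k in range(-200,201,40):
    print(k,'world rel',r+k*f,'tool rel',E.T@(r+k*f))
print(s['joint_efforts'])
```

```text
[-33.6 -39.5  76.3] [-6850.9  7276.2   692.4] F.M/|F| -44.566905340153156 tool F [-29.2  43.3 -76.1] tool M [-7521.8 -6568.6  -796.1]
-200 world rel [   4.4   26.9 -225.9] tool rel [  0.7 -29.5 225.6]
-160 world rel [ -10.1    9.8 -192.8] tool rel [-12.  -10.7 192.7]
-120 world rel [ -24.7   -7.3 -159.7] tool rel [-24.7   8.1 159.7]
-80 world rel [ -39.3  -24.5 -126.7] tool rel [-37.4  26.9 126.7]
-40 world rel [-53.9 -41.6 -93.6] tool rel [-50.   45.7  93.8]
0 world rel [-68.4 -58.7 -60.5] tool rel [-62.7  64.4  60.8]
40 world rel [-83.  -75.8 -27.4] tool rel [-75.4  83.2  27.9]
80 world rel [-97.6 -92.9   5.7] tool rel [-88.1 102.   -5.1]
120 world rel [-112.1 -110.    38.8] tool rel [-100.7  120.8  -38.1]
160 world rel [-126.7 -127.1   71.9] tool rel [-113.4  139.6  -71. ]
200 world rel [-141.3 -144.2  105. ] tool rel [-126.1  158.3 -104. ]
[ 26.9 -19.4  -9.3   9.3  -4.9   0.8]
```

```bash
python3 -m inch '0 1 -4 0 0.25; 0 1 -4 0 0.25; 0 1 -4 0 0.25; 0 1 -4 0 0.25; 0 0 0 0 0.25' ; python3 st.py; python3 jar.py 52
```

```text
clock: 10.82
tool_pos: [539.4, -177.6, 54.1]
ee_rot: [[0.995, -0.1, 0.0], [-0.1, -0.995, -0.0], [0.0, 0.0, -1.0]]
contact_force: [-0.6, -2.4, 2.8]
opening: 59.6
10.825 tcp [ 539.4 -177.6   54.1] mill [-243.4   -0.1] toolx ang -5.740933263462914 F [-0.6 -2.4  2.8] op 59.62153190809309 q [-24.9  32.8 104.7   0.   42.5 -19.1]
start [ 529.7 -273.7] tool delta [-0.  96.6]
btn [531.6 168.3] tool delta [ -42.3 -343.4]
top jar mill [-200.8   -3.2] 0.86
scene jar mill [-205.1    1.3] 0.75
scene jar mill [-455.4   31.5] 0.65
```

```bash
cat > circ.py <<'E'
from h import *
from scipy.optimize import least_squares
np.set_printoptions(precision=1,suppress=True)
th=np.radians(84.3);R=np.array([[np.cos(th),-np.sin(th)],[np.sin(th),np.cos(th)]]);o=np.array([563.5,64.6])
def cloud(n):
    im,d=snap(n);c=manip.get_calibration(n);K,Rc,t=[np.array(c[k]) for k in('K','R','t')]
    v,u=np.mgrid[:480,:640]
    X=((np.stack([(u-K[0,2])/K[0,0],(v-K[1,2])/K[1,1],u*0+1],-1)*d[...,None])-t)@Rc
    ok=(d>0); m=(X[...,:2]-o)@R
    return m[...,0],m[...,1],X[...,2],ok,im
tip=np.array(manip.get_obs()['tool_pos']);tx=((tip[:2]-o)@R)[0]
for n in('top','scene'):
    x,y,z,ok,im=cloud(n)
    ramp=np.interp(x,[-320,-210,-30,0],[5,5,30,30])
    bright=im.min(-1)>60
    s=ok&(x>tx-5)&(x<tx+130)&(abs(y)<(50 if n=='top' else 62))&(z>ramp+25)&(z<125)
    if n=='top': s&=bright
    if s.sum()<30: print(n,'few',s.sum());continue
    xs,zs,ys=x[s],z[s],y[s]
    r=least_squares(lambda p:np.hypot(xs-p[0]-p[2]*ys,zs-p[1])-45,[tx+55,60,0],loss='soft_l1',f_scale=2)
    print(n,s.sum(),'centre x,z',r.x[:2],'yaw',np.degrees(r.x[2]),'rms',np.sqrt(2*r.cost/s.sum()),'y',np.percentile(ys,[1,99]))
E
python3 circ.py
```

```text
top 938 centre x,z [-204.2   51.5] yaw -1.9138236183130575 rms 1.3066957612807053 y [-49.3  48.8]
scene 2228 centre x,z [-203.8   51.8] yaw -1.2377875684273387 rms 5.5719365151629 y [-52.1  56. ]
```

Run:
```python
from circ import *
c=manip.get_calibration('scene');K,Rc,t=[np.array(c[k]) for k in('K','R','t')]
for tcp,lab in(((-246.5,45),'s2'),):
  for yy in(-30,-42):
    for dz in(0,20,40,78):
      for dx in(-10,10):
        w=R@[tcp[0]+dx,yy]+o; p=K@(Rc@[*w,tcp[1]+dz]+t); u,v=p[:2]/p[2]; print(lab,yy,'dz',dz,'dx',dx,'crop px',(u-140)*3,(v-170)*3)
x,y,z,ok,im=cloud('scene')
s=ok&(im.max(-1)<70)&(x>-290)&(x<-200)&(abs(y)<100)&(z>20)
for a in range(20,150,10):
    q=s&(z>=a)&(z<a+10)
    if q.sum()>5: print(a,q.sum(),'x',np.percentile(x[q],[2,50,98]),'y',np.percentile(y[q],[2,50,98]))
```

```text
top 931 centre x,z [-204.3   51.6] yaw -1.9285398376265528 rms 1.2547633463812897 y [-48.9  48.9]
scene 2237 centre x,z [-203.8   51.7] yaw -1.221604033765819 rms 5.5610228060382925 y [-52.2  56.3]
s2 -30 dz 0 dx -10 crop px 267.2756915667784 401.5696277799414
s2 -30 dz 0 dx 10 crop px 298.5896373473465 394.90807724664734
s2 -30 dz 20 dx -10 crop px 262.6637258546898 379.6067784972313
s2 -30 dz 20 dx 10 crop px 294.47649339443893 372.95266761553125
s2 -30 dz 40 dx -10 crop px 257.9086660000345 356.96249416434466
s2 -30 dz 40 dx 10 crop px 290.23637346239275 350.31947727281795
s2 -30 dz 78 dx -10 crop px 248.45525213399213 311.94396694443094
s2 -30 dz 78 dx 10 crop px 281.8086321210702 305.3333266463539
s2 -42 dz 0 dx -10 crop px 269.54762398988635 415.023039382891
s2 -42 dz 0 dx 10 crop px 301.19369738111027 408.2221449957465
s2 -42 dz 20 dx -10 crop px 264.9191526067558 393.0222780238741
s2 -42 dz 20 dx 10 crop px 297.07478827953935 386.22695412360736
s2 -42 dz 40 dx -10 crop px 260.1454430200388 370.33114811921615
s2 -42 dz 40 dx 10 crop px 292.8272875883098 363.54507741078845
s2 -42 dz 78 dx -10 crop px 250.65002736803308 325.196079438474
s2 -42 dz 78 dx 10 crop px 284.38053976135495 318.43900050517294
40 7 x [-204.  -202.  -200.4] y [-52.1 -50.5 -49.4]
50 13 x [-206.3 -203.1 -200.8] y [-51.6 -50.4 -49. ]
60 16 x [-209.  -205.9 -200.9] y [-51.6 -50.2 -48.4]
70 18 x [-211.9 -208.4 -203.8] y [-52.1 -50.5 -49. ]
80 6 x [-236.6 -209.6 -206. ] y [-52.8 -50.2 -33.8]
90 33 x [-250.5 -240.8 -233.2] y [-35.5 -33.  -31.1]
100 34 x [-251.2 -243.5 -234.1] y [-36.5 -35.2 -33.8]
110 45 x [-254.5 -243.7 -233.5] y [-38.7 -36.3 -34.8]
120 38 x [-253.9 -243.7 -233.6] y [-39.  -37.2 -35.9]
140 42 x [-251.3 -242.1 -233.1] y [30.9 32.8 35.6]
```

Depth shows the open fingertips end about 32 mm above the TCP, so they were pressing on the jar's upper rear. The jar's centre is at -204. I'll slide the tips down along the jar's surface to just above axis height, keeping contact.

```bash
python3 -m inch '0 6 7 0 0.25; 0 4 7 0 0.25; 0 3 7 0 0.25; 0 2 6 0 0.25; 0 1 4 0 0.25' ; python3 st.py; python3 circ.py
```

```text
clock: 11.9
tool_pos: [541.2, -199.0, 27.0]
ee_rot: [[0.995, -0.1, 0.01], [-0.1, -0.995, -0.008], [0.011, 0.007, -1.0]]
contact_force: [-0.5, -15.1, 14.2]
opening: 59.5
11.9 tcp [ 541.2 -199.    27. ] mill [-264.5   -3.9] toolx ang -5.751184296907316 F [ -0.5 -15.1  14.2] op 59.500921733131165 q [-26.7  35.4 105.   -0.3  38.9 -20.7]
start [ 529.7 -273.7] tool delta [-3.9 75.5]
btn [531.6 168.3] tool delta [ -46.3 -364.4]
top 1231 centre x,z [-209.7   50.6] yaw -0.6714732855257886 rms 1.3387087457587488 y [-48.9  48.5]
scene 2546 centre x,z [-207.4   51.5] yaw -0.14888209526968443 rms 5.530661577023903 y [-55.6  54.3]
```

```bash
python3 -m inch '0 -2 0 0 0.25; 0 -3 -0.4 0 0.25; 0 -3 -0.4 0 0.25; 0 -3 -0.4 0 0.25; 0 -3 -0.4 0 0.25' ; python3 st.py; python3 circ.py
```

```text
clock: 12.62
tool_pos: [539.0, -179.3, 24.6]
ee_rot: [[0.995, -0.1, -0.0], [-0.1, -0.995, 0.0], [-0.0, -0.0, -1.0]]
contact_force: [-0.6, -5.0, 3.8]
opening: 59.5
12.625 tcp [ 539.  -179.3   24.6] mill [-245.1    0.2] toolx ang -5.743481836473899 F [-0.6 -5.   3.8] op 59.50157082000454 q [-25.1  35.3 105.7   0.   38.9 -19.3]
start [ 529.7 -273.7] tool delta [ 0.2 94.9]
btn [531.6 168.3] tool delta [ -42.1 -345.1]
top 1200 centre x,z [-188.7   53.4] yaw -0.2714335825817844 rms 1.3383710872789887 y [-48.9  48.7]
scene 2472 centre x,z [-188.5   54.1] yaw -0.7398536971799426 rms 5.486935966312295 y [-55.4  54.4]
```

```bash
python3 -m inch '0 -4 -0.55 0 0.25; 0 -4 -0.55 0 0.25; 0 -5 -0.7 0 0.25; 0 -5 -0.7 0 0.25; 0 -5 -0.7 0 0.25' && python3 -m inch '0 -5 -0.7 0 0.25; 0 -5 -0.7 0 0.25; 0 -5 -0.7 0 0.25; 0 -5 -0.7 0 0.25; 0 -5 -0.7 0 0.25' ; python3 st.py; python3 circ.py
```

```text
clock: 13.35
tool_pos: [541.3, -156.4, 27.9]
ee_rot: [[0.995, -0.1, -0.0], [-0.1, -0.995, 0.0], [-0.0, -0.0, -1.0]]
contact_force: [0.2, -5.1, 2.7]
opening: 59.4
clock: 13.98
tool_pos: [543.8, -131.5, 31.3]
ee_rot: [[0.995, -0.1, -0.0], [-0.1, -0.995, 0.0], [-0.0, -0.0, -1.0]]
contact_force: [-0.4, -4.6, 3.3]
opening: 59.8
13.975 tcp [ 543.8 -131.5   31.3] mill [-197.1    0.1] toolx ang -5.757752203629929 F [-0.4 -4.6  3.3] op 59.767125528601944 q [-20.4  34.3 106.7   0.   39.  -14.6]
start [ 529.7 -273.7] tool delta [  0.3 142.9]
btn [531.6 168.3] tool delta [ -42.2 -297.1]
top 941 centre x,z [-140.9   60.2] yaw -0.5990077065643231 rms 1.2376882768182873 y [-49.7  48.3]
scene 2256 centre x,z [-139.8   60.9] yaw -0.45412383186757477 rms 5.556356590150546 y [-55.1  55.5]
```

```bash
python3 -m inch '0 -5 -0.7 0 0.25; 0 -5 -0.7 0 0.25; 0 -5 -0.7 0 0.25; 0 -5 -0.7 0 0.25; 0 -5 -0.7 0 0.25' && python3 -m inch '0 -5 -0.7 0 0.25; 0 -5 -0.7 0 0.25; 0 -5 -0.7 0 0.25; 0 -5 -0.7 0 0.25; 0 -5 -0.7 0 0.25' && python3 -m inch '0 -5 -0.7 0 0.25; 0 -5 -0.7 0 0.25; 0 -5 -0.7 0 0.25; 0 -5 -0.7 0 0.25; 0 -5 -0.7 0 0.25'; python3 st.py; python3 circ.py
```

```text
clock: 14.7
tool_pos: [546.3, -106.6, 34.9]
ee_rot: [[0.995, -0.1, -0.0], [-0.1, -0.995, 0.0], [-0.0, -0.0, -1.0]]
contact_force: [-0.7, -4.7, 3.6]
opening: 59.6
clock: 15.32
tool_pos: [548.8, -81.8, 38.4]
ee_rot: [[0.995, -0.1, -0.0], [-0.1, -0.995, 0.0], [-0.0, -0.0, -1.0]]
contact_force: [-0.8, -4.5, 3.2]
opening: 59.1
clock: 15.95
tool_pos: [551.3, -56.9, 41.9]
ee_rot: [[0.995, -0.1, -0.0], [-0.1, -0.995, 0.0], [-0.0, -0.0, -1.0]]
contact_force: [-0.3, -4.2, 3.1]
opening: 59.5
15.95 tcp [551.3 -56.9  41.9] mill [-122.1    0.1] toolx ang -5.7567122770253185 F [-0.3 -4.2  3.1] op 59.505460682886884 q [-12.7  33.  107.1   0.   39.9  -7. ]
start [ 529.7 -273.7] tool delta [  0.3 217.9]
btn [531.6 168.3] tool delta [ -42.2 -222.1]
top 439 centre x,z [  1.6 126.8] yaw 1.1940743207770295 rms 2.5939077365393453 y [-48.5  49.1]
scene 1917 centre x,z [-64.3  70.9] yaw 0.856920256262066 rms 5.706516523902442 y [-54.6  54.9]
```

```bash
python3 -m inch '0 -5 -0.7 0 0.25; 0 -5 -0.7 0 0.25; 0 -5 -0.7 0 0.25; 0 -4 -0.6 0 0.25; 0 -4 -0.6 0 0.25' && python3 -m inch '0 -3 -0.4 0 0.25; 0 -3 -0.4 0 0.25; 0 -3 -0.4 0 0.25; 0 -3 -0.4 0 0.25; 0 -3 -0.2 0 0.25' && python3 -m inch '0 -3 0 0 0.25; 0 -3 0 0 0.25; 0 -3 0 0 0.25; 0 -3 0 0 0.25; 0 -3 0 0 0.25';  python3 st.py; python3 circ.py
```

```text
clock: 16.68
tool_pos: [553.7, -34.1, 45.2]
ee_rot: [[0.995, -0.1, 0.0], [-0.1, -0.995, 0.0], [0.0, -0.0, -1.0]]
contact_force: [-0.5, -4.4, 4.6]
opening: 59.4
clock: 17.3
tool_pos: [555.0, -18.9, 46.7]
ee_rot: [[0.995, -0.1, -0.0], [-0.1, -0.995, 0.0], [-0.0, -0.0, -1.0]]
contact_force: [-0.5, -0.7, 0.2]
opening: 59.2
clock: 17.92
tool_pos: [556.6, -4.3, 46.9]
ee_rot: [[0.995, -0.1, 0.0], [-0.1, -0.995, 0.0], [-0.0, -0.0, -1.0]]
contact_force: [0.2, -0.5, -0.6]
opening: 59.3
17.925 tcp [556.6  -4.3  46.9] mill [-69.2  -0. ] toolx ang -5.7595968093401435 F [ 0.2 -0.5 -0.6] op 59.27462894493006 q [ -7.2  32.7 106.5   0.   40.7  -1.5]
start [ 529.7 -273.7] tool delta [  0.3 270.8]
btn [531.6 168.3] tool delta [ -42.2 -169.2]
top 413 centre x,z [29.  50.9] yaw -1.7904184276797481 rms 3.559237255484238 y [-49.1  48.6]
scene 2278 centre x,z [ 3.7 69.7] yaw 5.035908321853648 rms 5.679832579704322 y [-56.8  56.6]
```

```bash
python3 -m inch '0 15 0 0 0.25; 0 10 -20 0 0.25; 0 0 -50 0 -1; 0 0 -50 0 -1; 0 0 -10 0 -1'; python3 st.py
python3 - <<'E'
from h import *
im,d=snap('scene');cv2.imwrite('pics/s3.png',cv2.resize(im[120:320,200:450,::-1],(750,600)))
E
sed -i 's/tx-5/-50/;s/tx+130/46/;s/tx+55,60/0,70/' circ.py; python3 circ.py
```

```text
clock: 18.65
tool_pos: [555.1, -30.6, 180.0]
ee_rot: [[0.995, -0.101, 0.005], [-0.101, -0.995, -0.001], [0.005, 0.0, -1.0]]
contact_force: [-0.4, -0.5, -0.1]
opening: 34.8
18.65 tcp [555.1 -30.6 180. ] mill [-95.5  -1.1] toolx ang -5.7960187702229335 F [-0.4 -0.5 -0.1] op 34.83098886845205 q [-10.   22.5  99.5  -0.   57.6  -4.2]
start [ 529.7 -273.7] tool delta [ -0.7 244.5]
btn [531.6 168.3] tool delta [ -43.4 -195.5]
top 610 centre x,z [-1.2 69.8] yaw 0.4901283891555421 rms 1.1372548616027425 y [-49.2  48.6]
scene 2485 centre x,z [-0.8 70.2] yaw 0.1409631482004201 rms 4.5082942837950295 y [-53.1  57.3]
```

View pics/s3.png

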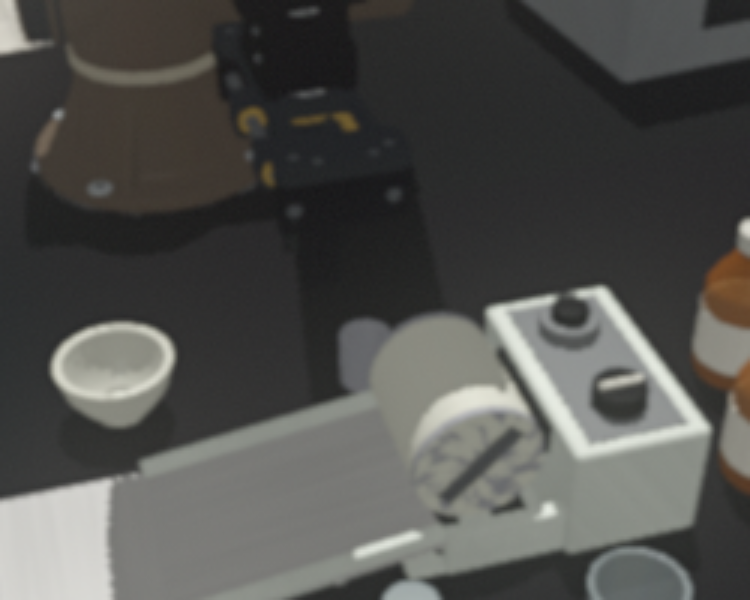

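The jar is seated at x -1, z 70 with yaw about 0 (s3 ~(440,410)). The button is at (570,310), and the mortar and sleeve haven't moved. Next I'll go above the button with the fingers shut.

```bash
python3 -m inch '-11 -49 0 0 -1; -11 -49 0 0 -1; -11 -49 0 0 -1; -10.5 -48.5 0 0 -1; 0 0 20 0 -1' && python3 -m inch '0 0 10 0 -1; 0 0 0 0 -1; 0 0 0 0 -1; 0 0 0 0 -1; 0 0 0 0 -1'; python3 st.py
python3 - <<'E'
from circ import *
im0=None
x,y,z,ok,im=cloud('scene')
cv2.imwrite('pics/s4.png',cv2.resize(im[130:290,330:470,::-1],(700,800))[:600])
s=ok&(im.max(-1)<90)&(abs(x-100)<45)&(abs(y-42)<60)
for a in range(100,240,8):
    q=s&(z>=a)&(z<a+8)
    if q.sum()>3: print(a,q.sum(),'x',np.percentile(x[q],[2,50,98]),'y',np.percentile(y[q],[2,50,98]))
E
```

```text
clock: 19.42
tool_pos: [529.8, 172.1, 155.7]
ee_rot: [[0.995, -0.097, -0.0], [-0.097, -0.995, 0.0], [-0.0, -0.0, -1.0]]
contact_force: [-0.1, -0.4, -0.2]
opening: 0.1
clock: 20.05
tool_pos: [530.6, 169.3, 147.3]
ee_rot: [[0.995, -0.101, 0.001], [-0.101, -0.995, 0.0], [0.001, -0.0, -1.0]]
contact_force: [0.1, 0.3, 0.2]
opening: 0.4
20.05 tcp [530.6 169.3 147.3] mill [100.9  43.1] toolx ang -5.775777091262379 F [0.1 0.3 0.2] op 0.4191300249220118 q [ 10.9  24.9 101.4   0.   53.7  16.7]
start [ 529.7 -273.7] tool delta [ 43.7 440.9]
btn [531.6 168.3] tool delta [1.1 0.9]
top 1834 centre x,z [-0.9 69.7] yaw 0.4083599258271833 rms 1.251395195483311 y [-48.9  48.8]
scene 2469 centre x,z [-0.8 70.2] yaw 0.14887786769633313 rms 4.499434429649666 y [-53.3  57.3]
100 108 x [ 77.8  88.6 107.6] y [21.  31.3 57.6]
108 98 x [ 86.   97.4 109.7] y [28.7 38.8 53.5]
180 39 x [ 88.8  98.9 112.2] y [39.5 41.7 47.6]
188 37 x [ 89.1  97.3 111.3] y [37.3 39.1 50.6]
196 45 x [ 88.8  97.9 110.6] y [35.9 37.7 51.6]
204 49 x [ 88.4  93.9 111.7] y [34.7 37.5 53. ]
212 33 x [ 88.8  91.7 100. ] y [33.9 37.3 51.2]
220 30 x [88.5 90.3 98.9] y [34.  36.4 52.9]
228 36 x [88.4 90.  98.2] y [32.5 36.2 53. ]
236 25 x [88.2 89.6 96.1] y [32.4 35.8 54.3]
```

View pics/s4.png

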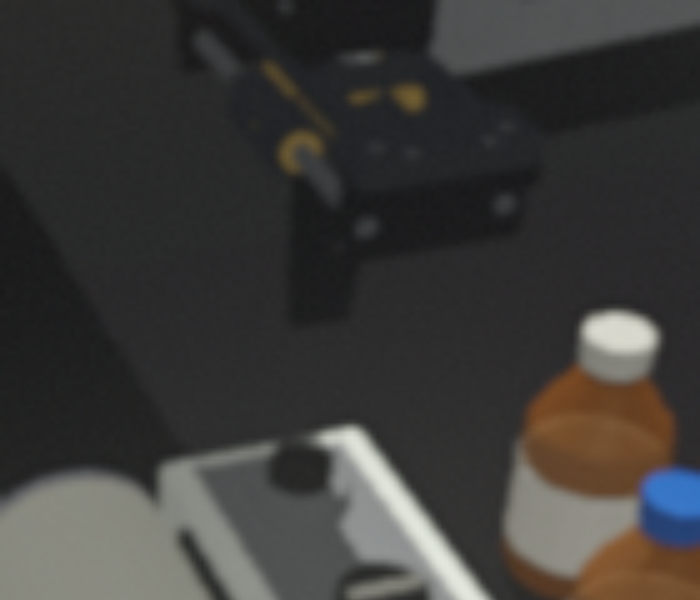

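```bash
python3 -m inch '1 0.5 20 0 -1; 0 0 20 0 -1; 0 0 18 0 -1; 0 0 4 0 -1; 0 0 0 0 -1' && python3 -m inch '0 0 2 0 -1; 0 0 2 0 -1; 0 0 2 0 -1; 0 0 0 0 -1; 0 0 0 0 -1'; python3 st.py
```

```text
clock: 20.82
tool_pos: [531.5, 168.9, 85.2]
ee_rot: [[0.995, -0.1, 0.0], [-0.1, -0.995, 0.0], [0.0, -0.0, -1.0]]
contact_force: [-0.3, 0.1, 0.2]
opening: 0.1
clock: 21.45
tool_pos: [531.5, 168.9, 79.1]
ee_rot: [[0.995, -0.1, 0.0], [-0.1, -0.995, 0.0], [0.0, -0.0, -1.0]]
contact_force: [0.1, -0.0, 2.3]
opening: 0.5
21.45 tcp [531.5 168.9  79.1] mill [100.6  42.2] toolx ang -5.759801994079287 F [ 0.1 -0.   2.3] op 0.5227604316747293 q [ 10.8  30.1 105.    0.   44.9  16.6]
start [ 529.7 -273.7] tool delta [ 42.6 440.6]
btn [531.6 168.3] tool delta [0.2 0.6]
```

```bash
python3 -m inch '0 0 1.5 0 -1; 0 0 1.5 0 -1; 0 0 0 0 -1; 0 0 0 0 -1; 0 0 0 0 -1' && python3 -m inch '0 0 1 0 -1; 0 0 1 0 -1; 0 0 0 0 -1; 0 0 0 0 -1; 0 0 0 0 -1'
```

```text
clock: 22.08
tool_pos: [531.5, 168.9, 76.1]
ee_rot: [[0.995, -0.1, 0.0], [-0.1, -0.995, 0.0], [0.0, -0.0, -1.0]]
contact_force: [0.7, 0.3, 3.7]
opening: 0.3
clock: 22.7
tool_pos: [531.6, 168.9, 74.2]
ee_rot: [[0.995, -0.1, 0.001], [-0.1, -0.995, 0.0], [0.001, -0.0, -1.0]]
contact_force: [-0.2, 1.1, 6.8]
opening: 0.3
```

```bash
python3 -m inch '0 0 1 0 -1; 0 0 1 0 -1; 0 0 0 0 -1; 0 0 0 0 -1; 0 0 0 0 -1'
```

```text
clock: 23.32
tool_pos: [531.7, 169.0, 73.8]
ee_rot: [[0.995, -0.1, 0.002], [-0.1, -0.995, 0.0], [0.002, -0.001, -1.0]]
contact_force: [-5.3, -1.2, 26.4]
opening: 0.5
```

The travel bottomed out: 26 N with almost no further movement, against the 5 N needed. I'll release, back away and check.

```bash
python3 -m inch '0 0 -4 0 -1; 0 0 -10 0 -1; 0 0 -30 0 -1; 0 0 -40 0 -1; 0 0 -40 0 -1' && python3 -m inch '-55 0 0 0 -1; -55 0 0 0 -1; 0 0 0 0 -1; 0 0 0 0 -1; 0 0 0 0 -1'; python3 st.py
python3 - <<'E'
from circ import *
x,y,z,ok,im=cloud('top')
s=ok&(abs(x-100)<12)&(abs(y-42)<12);print('btn z',np.percentile(z[s],[50,90]))
cv2.imwrite('pics/t5.png',im[80:370,100:500,::-1].repeat(2,0).repeat(2,1))
E
```

```text
clock: 23.95
tool_pos: [530.8, 168.8, 196.9]
ee_rot: [[0.995, -0.1, -0.002], [-0.1, -0.995, -0.0], [-0.002, 0.0, -1.0]]
contact_force: [0.3, -0.0, 0.6]
opening: 0.4
clock: 24.58
tool_pos: [422.8, 179.8, 195.8]
ee_rot: [[0.995, -0.101, -0.0], [-0.101, -0.995, 0.0], [-0.0, 0.0, -1.0]]
contact_force: [-1.2, 0.2, 0.5]
opening: 0.3
24.575 tcp [422.8 179.8 195.8] mill [100.7 151.4] toolx ang -5.7845156508059326 F [-1.2  0.2  0.5] op 0.29472176046625503 q [ 14.8  13.7 110.5   0.   55.7  20.6]
start [ 529.7 -273.7] tool delta [152.1 440.5]
btn [531.6 168.3] tool delta [109.4   0.5]
top 1833 centre x,z [-0.9 69.6] yaw 0.4334243364822807 rms 1.2548228711298166 y [-49.   48.8]
scene 2471 centre x,z [-0.7 70.2] yaw 0.22250647844274823 rms 4.504091323956602 y [-53.2  57.8]
btn z [111.7 114. ]
```

View pics/t5.png

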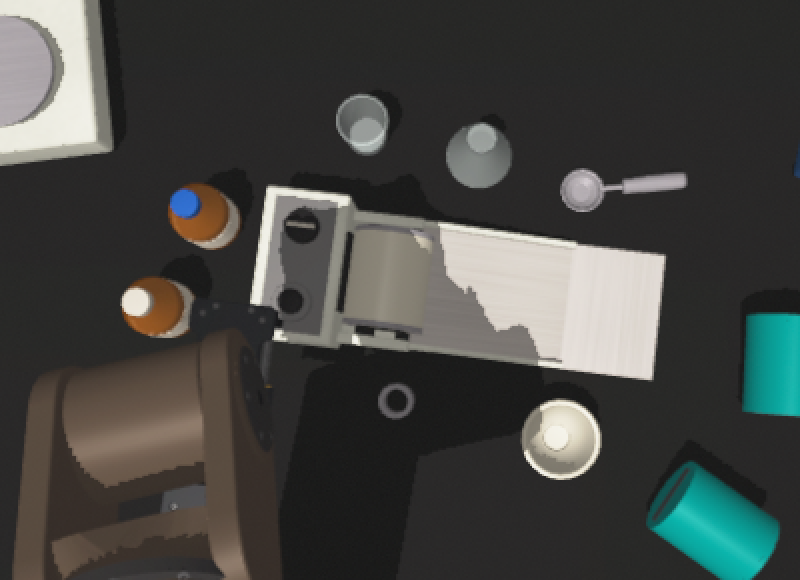

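The jar is seated (~(388,280)), the button is up (~(290,302)), and all the bystanders are where they were. The gripper is clear.

```bash
python3 -c "
from cell import manip
print(manip.close_job())"
```

```text
the job is handed in; nothing more can be done
None
```

The jar is in its seat and the start button was pressed fully down and let go. I handed the job in at about 25 s, but the push didn't go cleanly at the foot of the ramp.

- **Jar:** the last depth check puts its centre at mill x about -1 mm and 70 mm above the bench, square within 0.5°, and it stayed there through the button press.
- **Button:** the press bottomed out at 26 N with almost no further movement (5 N is needed). After release it looked up, with its top at about 111 mm against a nominal 108 mm.
- **Surroundings:** the last top view shows the bottles, glassware, tools and turquoise jars where they were. The arm is clear, with about 0 N on it.

**What went wrong:** the fingertips actually end about 33 mm above the reported tool point. On the first push they pressed on the jar's upper rear and wedged it at the ramp foot.
- **Force:** the highest wrist reading was about 104 N (limit 120 N). I only have readings at the end of each move, so the true peak could have been higher.
- **Roll-back:** while I lowered the fingers along the jar, it went back about 5 mm against them, right at the ramp foot. From there I pushed it up at about 5 N, and every check on the ramp showed it against the fingers until it dropped into the seat.

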